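Ashtray out of the draught, fan on to the first click

TASK

The ashtray stands right in front of the fan and its ash would blow about. First slide the ashtray along the table, without lifting it, until it stands about in the middle of the orange coaster, its whole foot on the flat top; only then turn the fan's knob clockwise by one click, so that it rests at the green dot, and never let it go on past that click towards the red one. Leave the other things on the table where they stand.

Things in the scene. Friction and masses are not known exactly. Their poses are not given: they have to be found in the camera images.
- fan: White desk fan with blue blades, fixed. Origin: centre of its base's underside, on the table; x points from its front (knob side) to its back, z up; yaw varies. Base 220 (x) x 180 (y) x 40 mm high. Upright round grille 222 mm across, its front plane at x = +32 mm, centre 215 mm high, lowest point 105 mm high.
- speed_knob (a joint): Speed knob angle, rad, growing clockwise from above: 0 off (black dot, the start), 0.8 first click (green), 1.6 second (red); stops just outside 0 and 1.6. A spring detent holds each: leaving one takes about 0.27 N m (10 N at 28 mm from the axis). Past about 0.4 it snaps on to 0.8 and rests there, past 1.2 on to 1.6; let go before 0.4 it returns to 0.
- knob_axis (a point): On the knob's vertical axis, at the top of its wing, 82 mm above the table, 55 mm in front (-x) of the fan's origin. Knob: grey disc 68 mm across, 40 to 50 mm high, and on it an upright black wing 72 mm long, 14 mm thick, 50 to 82 mm high, reaching 42 mm from the axis on its pointer side (white line on top), 30 mm on the other.
- knob_tip (a point): Top of the wing's pointer end, 42 mm from the axis, 82 mm above the table. At 0 (off) it points to the fan's front (-x of the fan); turning clockwise moves it towards the fan's +y. Coloured dots on the base, 49 mm from the axis, mark the positions.
- ashtray: Round blue ceramic ashtray with three white rests, loose, 0.2 to 0.42 kg, 34 mm high, outside 96 mm across at 5 mm height and 92 mm at the rim, wall 6 mm, flat foot 86 mm across with a bevelled edge. Origin: centre of its underside. It starts in front of the fan.
- coaster: Round flat orange silicone coaster stuck to the table, 160 mm across, 3 mm thick, its edge a gentle bevel: the flat top is 140 mm across. A thing pushed along the table rides up onto it. Origin: centre of its underside. It lies to the left or to the right.
- sugar_jar: Glass jar with clip lid, 92 mm across (108 mm over the clip), 110 mm high, 0.55 kg, loose. Origin: centre of its underside. To be left alone; it stands on the side away from the coaster.
- tea_glass: Amber tea glass, 64 mm across, 85 mm high, loose. Origin: centre of its underside. To be left alone.
- spoon: Steel spoon, 150 mm long, lying, loose. To be left alone.
- remote: Black remote control, 160 x 45 x 20 mm, loose. Origin: centre of its underside. To be left alone.

How it is judged:
On the way, in this order (a step that is already met when the one before it is completed fails the run):
1. the ashtray stands still with its whole foot on the coaster, the knob still at off (horizontal distance between ashtray and coaster below 0.028 m and angle between ashtray's own z axis and vertical below 0.06 rad and linear speed of ashtray below 0.02 m/s and value of joint speed_knob below 0.3 rad), for 0.2 s.
2. the knob has clicked once and rests at its first position (green dot) (value of joint speed_knob between 0.68 and 0.92 rad), for 0.3 s.
At the end, for the whole second after the job is handed in: The ashtray stands upright and still on the coaster, its centre within 28 mm of the coaster's; the knob rests in its first click, between 0.68 and 0.92 rad (all of step 2 and horizontal distance between ashtray and coaster below 0.028 m and angle between ashtray's own z axis and vertical below 0.06 rad and linear speed of ashtray below 0.02 m/s and velocity of joint speed_knob between -0.1 and 0.1 rad/s); the robot touches nothing.
It fails at once if the knob is turned on past the first click (beyond 1.2 rad) (value of joint speed_knob above 1.2 rad).
It fails at once if the ashtray is lifted (its underside's centre over 20 mm high) or tipped more than 0.4 rad (height (world z) of ashtray above 0.02 m or angle between ashtray's own z axis and vertical above 0.4 rad).
It fails at once if the jar, tea glass, spoon or remote is moved by more than 30 mm (distance of any of sugar_jar, tea_glass, spoon, remote from where it was at the start of the episode above 0.03 m).
It also fails if it takes over 58 s, if anything falls off the work surface, if the arm or the gripper's body presses on something with over 40 N, if the wrist force passes 120 N, or if a joint passes its speed limit or range.

ROBOT

A 6-joint arm with a two-finger parallel gripper is mounted at the origin on the work surface. World frame = base frame: x ahead of the robot, y to its left, z up, the work surface at z = 0. Lengths are in m, angles in rad, forces in N, time in s.
With the tool pointing down it reaches from about 0.35 to 0.85 m from the base axis. Payload 8.1 kg.
Tool frame: the origin (TCP) lies on the centre line of the jaws, within the pads' length; the fingertips stand 14 mm ahead of it and the grasp point (between the pads) lies 5 mm behind it (bot.tcp_to_tips is the distance from the TCP to the fingertips, in m); z points along the fingers, y is the line along which they close (so a half turn about z gives the same grasp; the last joint's range is limited). The gripper opens to 93 mm and grips with 3 to 60 N. Pads are 15 mm wide; open, the fingers measure 128 mm over their backs; the gripper's body (75 mm by 188 mm) begins 65 mm behind the grasp point.
Start: joints at [1.088, 0.13, 1.488, -0, 1.523, -0.085], TCP at [0.232, 0.553, 0.233] pointing down, gripper open.
Joint ranges: [-2.96, 2.96], [-0.89, 2.26], [0.02, 2.5], [-1.34, 4.48], [0, 2.73], [-2.66, 2.66]. Speed limits (rad/s): [2.39, 2.39, 2.79, 3.14, 3.14, 3.14].

INTERFACE

Orientations are given as a unit quaternion [w, x, y, z].
In Python, from rig import bot, viewer, workorder, sensors gives the robot as it stands (bot), with the cameras (viewer), the job (workorder) and the readings (sensors).
- The arm moves only by the tool move_tool, called by a JSON object that holds its "api" and its "payload", one argument or row to a line. Schema: {"type":"object","properties":{"plan":{"type":"array","items":{"type":"array","items":{"type":"array","items":{"type":"number"},"minItems":5,"maxItems":5},"minItems":1,"maxItems":10},"minItems":1,"maxItems":1},"squeeze":{"type":"number"},"only":{"type":"string"},"quiet":{"type":"boolean"},"lines":{"type":"string"}},"required":["plan"],"additionalProperties":false}. plan is a list that holds a single list of rows (three levels of brackets), with 1 to 10 rows, each of 5 numbers: the finger opening in m, then dx, dy, dz in fractions of the full range, 1 being 0.5 m, then a turn about the tool's z in normalised numbers (1 is 4 rad); each row shifts and turns the commanded pose from where the row before left it, along the tool's axes as they then stand; what a row does not reach is not made up. A row lasts 1/12 s, in which the tool goes at most 0.0417 m and 0.125 rad, less where a joint would pass 70% of its speed; a pose out of reach is approached as far as the arm can. The fingers move at their own pace and stop on an object; squeeze is the grip in N (left out, the last holds). Time passes only in rows, so rows that do not move let the fingers close. The tool returns the time, the measured TCP pose, the force, the opening and the grip force at its end. only (a regular expression) keeps the lines of the reply that match it, lines (a string "A,B") keeps lines A to B, and quiet returns only ok. Input that does not fit is refused with a message, and nothing moves.
- sensors.get_state(): the state, without advancing time (a new reading comes with each control period).
- viewer.capture(name): name is "side" or "top" or "wrist"; returns (picture, depth): 480x640x3 uint8, red, green, blue; 480x640 float32, m along the optical axis (not along the pixel's ray), 0 where there is no reading.
- viewer.get_calibration(name): a dict with "fx", "fy", "cx", "cy" (pixels), "k1" (the pictures are not rectified: a ray, as slopes to the right and down, at radius r is drawn at 1 + k1 r^2 times it, then the intrinsics apply), "rvec" (rotation vector, rad) and "tvec" (3), from world to camera coordinates, as OpenCV has them. Camera axes: x right, y down, z forward; pixel columns grow to the right and rows downward; lengths in m; the calibration is good to about 2 mm. A picture is of the moment at which its call begins: read the wrist's pose just before it. get_calibration takes no time and is no camera call; for the wrist camera it gives the pose at the moment of the call.
- workorder.finish_job(): hands the job in; it is judged then, once.
The state is a dict: "t": time; "joint_positions": joint angles; "qd": joint speeds; "joint_efforts": joint torques, N m; "tool_pos": TCP position; "tcp_rot": TCP orientation; "force": force on the tool from outside, world axes, zero at the start; "ft_torque": the same for the moment, N m; "opening": finger opening in m; "gripper_force": force on a finger pad.
Only numpy, scipy, OpenCV 4.12 (cv2) and the standard library are available. Lean on these libraries where they do the work, as an engineer would, in place of code of your own. Each camera call takes 0.05 s, during which the arm holds its last target. There are 200 camera calls.

## Working session

There is one attempt and no reset: what is moved stays moved. The work goes in short steps, Python scripts to look and compute and a tool call to move; the robot and the scene stay as the last step left them, time stands still between calls to the robot, and variables do not carry over. Pictures are saved under pics/ and viewed, at most 10 in all, crops included, and the job is handed in when it is done.

```bash
ls; mkdir -p pics; cat > h.py <<'E'
import numpy as np, cv2
from rig import bot, viewer, workorder, sensors
def ray(c,px):
    K=np.array([[c['fx'],0,c['cx']],[0,c['fy'],c['cy']],[0,0,1.]])
    p=cv2.undistortPoints(np.array(px,float).reshape(-1,1,2),K,np.array([c['k1'],0,0,0.]))[:,0]
    R=cv2.Rodrigues(np.array(c['rvec'],float))[0]; t=np.array(c['tvec'],float).ravel()
    return -R.T@t,(np.c_[p,np.ones(len(p))])@R
def onplane(c,px,z):
    o,d=ray(c,px); return o+d*((z-o[2])/d[:,2])[:,None]
E
python3 - <<'E'
from h import *
for n in ('top','side'):
    im,d=viewer.capture(n); cv2.imwrite(f'pics/{n}0.png',im[...,::-1]); np.save(f'{n}0.npy',d)
    c=viewer.get_calibration(n); print(n,c, ray(c,[[320,240]]))
print(sensors.get_state())
E
```

```text
pics
rig.py
top {'fx': 481.45578933867415, 'fy': 481.45578933867415, 'cx': 315.21006288201175, 'cy': 236.7202207001156, 'k1': -0.11970354630669652, 'rvec': array([ 2.15386119, -2.17248303,  0.11077778]), 'tvec': array([-0.10054018,  0.58162593,  1.08319274])} (array([ 0.46059635, -0.11134719,  1.13892773]), array([[ 0.1009626 , -0.0046795 , -0.99495228]]))
side {'fx': 464.7308448701449, 'fy': 464.7308448701449, 'cx': 315.2578759998591, 'cy': 237.92122620595032, 'k1': -0.11674723624694194, 'rvec': array([ 2.30872979, -0.15528089,  0.04540047]), 'tvec': array([-0.60745747,  0.04834759,  1.18678194])} (array([ 0.50965599, -0.91334908,  0.82815317]), array([[ 0.09188201,  0.72774535, -0.67975624]]))
{'t': 0.1, 'joint_positions': array([ 1.08760867e+00,  1.31087073e-01,  1.48916141e+00,  7.63941838e-06,
        1.52301306e+00, -8.53754014e-02]), 'qd': array([ 0.00110412, -0.00181012, -0.00227987, -0.00116976,  0.00102393,
       -0.0010677 ]), 'joint_efforts': array([ 1.26517066e-04, -5.61342573e+01, -4.93092978e+01,  7.68906064e-02,
        2.93193420e-02, -2.75960878e-05]), 'tool_pos': array([0.23217534, 0.55272483, 0.23169641]), 'tcp_rot': array([-2.37696342e-04,  1.97597260e-01,  9.80282932e-01, -7.99880597e-04]), 'force': array([ 0.51306516, -0.02926533,  0.37017905]), 'ft_torque': array([ 0.02000064,  0.00016616, -0.0224138 ]), 'gripper_force': 0.0, 'opening': 0.09320966635846376}
```

View pics/top0.png

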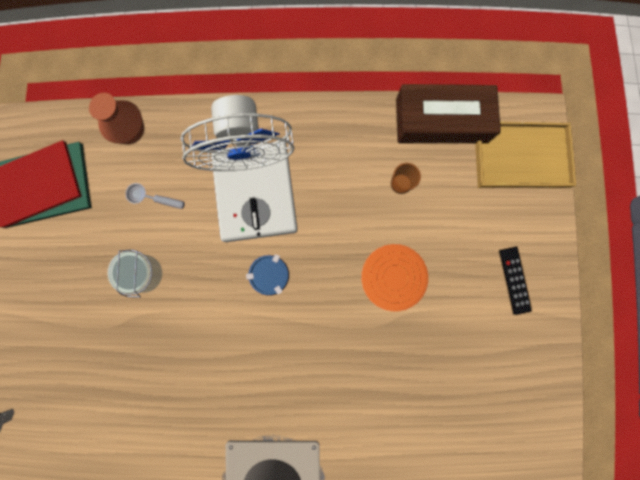

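View pics/side0.png

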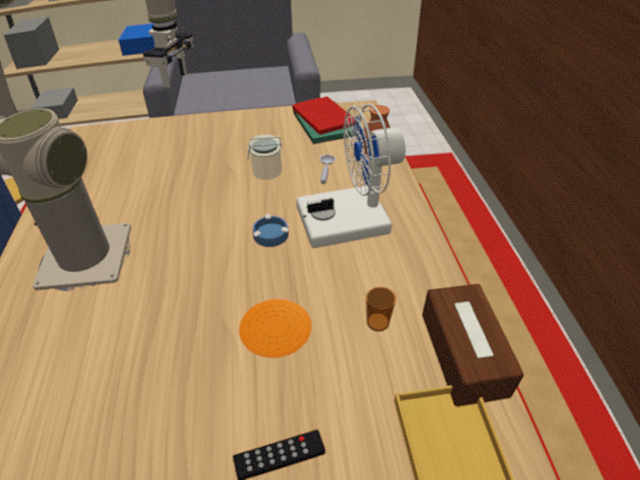

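The top view shows the ashtray at (268,275), coaster (395,277), knob axis about (255,212) with the pointer towards (258,230), jar (130,272) and glass (405,178). The side view agrees. Next I measure them.

```bash
cat > meas.py <<'E'
from h import *
def blob(m,roi=None):
    m=m.astype(np.uint8)
    if roi: z=np.zeros_like(m); x0,y0,x1,y1=roi; z[y0:y1,x0:x1]=m[y0:y1,x0:x1]; m=z
    cs,_=cv2.findContours(m,cv2.RETR_EXTERNAL,cv2.CHAIN_APPROX_NONE)
    return max(cs,key=cv2.contourArea)
def circ(c,cnt,z):
    P=onplane(c,cv2.convexHull(cnt)[:,0],z)
    (x,y),r=cv2.minEnclosingCircle(P[:,:2].astype(np.float32)); 
    Q=onplane(c,cnt[:,0],z)[:,:2]; A=np.c_[2*Q,np.ones(len(Q))]; s=np.linalg.lstsq(A,(Q**2).sum(1),rcond=None)[0]
    return np.round([x,y,r,s[0],s[1],np.sqrt(s[2]+s[0]**2+s[1]**2)],4)
def run(n,im,roi=None):
    c=viewer.get_calibration(n); h=cv2.cvtColor(im,cv2.COLOR_RGB2HSV); H,S,V=[h[...,i].astype(int) for i in range(3)]
    bl=blob((H>95)&(H<125)&(S>90),roi)
    print(n,'ashtray hull',circ(c,bl,.020))
    print(n,'coaster',circ(c,blob((H<14)&(S>200)&(V>180)),.001))
E
python3 - <<'E'
from meas import *
for n,roi in (('top',(230,245,310,310)),('side',(240,205,300,255))):
    im=cv2.imread(f'pics/{n}0.png')[...,::-1].copy(); run(n,im,roi)
n='top'; c=viewer.get_calibration(n); im=cv2.imread('pics/top0.png')
g=cv2.cvtColor(im,cv2.COLOR_BGR2HSV)
m=((g[...,1]<40)&(g[...,2]>175)); m=cv2.morphologyEx(m.astype(np.uint8),cv2.MORPH_CLOSE,np.ones((9,9)))
b=np.zeros_like(m); b[172:250,200:310]=m[172:250,200:310]
cnt=max(cv2.findContours(b,0,1)[0],key=cv2.contourArea); q=cv2.approxPolyDP(cnt,5,True)[:,0]; print(q, onplane(c,q,.04).round(4))
# disc & wing
v=g[...,2].astype(int)
s=np.zeros(v.shape,np.uint8); s[192:235,235:275]=((v<165)&(g[...,1]<60))[192:235,235:275]
dk=np.zeros_like(s); dk[192:232,235:275]=(v<60)[192:232,235:275]
ds=blob=max(cv2.findContours(s,0,1)[0],key=cv2.contourArea); print('disc',onplane(c,[cv2.minEnclosingCircle(ds)[0]],.05),cv2.minEnclosingCircle(ds))
wc=max(cv2.findContours(dk,0,1)[0],key=cv2.contourArea); print('wing',cv2.minAreaRect(wc),onplane(c,[cv2.minAreaRect(wc)[0]],.075))
# dots
for nm,mm in (('red',((g[...,0]<8)|(g[...,0]>172))&(g[...,1]>120)),('green',(g[...,0]>45)&(g[...,0]<80)&(g[...,1]>80))):
    z=np.zeros_like(s); z[205:240,225:265]=mm[205:240,225:265]; M=cv2.moments(z,True); 
    if M['m00']: print(nm,onplane(c,[[M['m10']/M['m00'],M['m01']/M['m00']]],.04))
crop=cv2.resize(im[165:305,200:310],None,fx=5,fy=4.2,interpolation=cv2.INTER_CUBIC); cv2.imwrite('pics/crop.png',cv2.resize(im[160:300,190:310],(514,600),interpolation=cv2.INTER_CUBIC))
for (a,e) in (((130,272),'jar'),((405,178),'glass')): print(e,onplane(c,[a],.1 if e=='jar' else .08))
E
```

```text
top ashtray hull [0.4945 0.0044 0.0445 0.4941 0.0042 0.0405]
top coaster [ 4.366e-01 -3.324e-01  1.000e-04  1.193e-01 -9.080e-02  3.988e-01]
side ashtray hull [0.4924 0.0069 0.0562 0.4942 0.0059 0.0469]
side coaster [ 1.074  -0.0652  0.3935  1.2249 -0.104   0.2762]
[[214 172]
 [222 240]
 [294 228]
 [287 172]] [[ 0.7349  0.1311  0.04  ]
 [ 0.5741  0.1095  0.04  ]
 [ 0.6004 -0.0569  0.04  ]
 [ 0.7325 -0.0409  0.04  ]]
disc [[0.62883455 0.02968476 0.05      ]] ((256.0, 215.5), 19.163867950439453)
wing ((254.43080139160156, 213.44618225097656), (29.520267486572266, 5.9536662101745605), 82.87498474121094) [[0.62966442 0.03000916 0.075     ]]
red [[0.63209169 0.08107976 0.04      ]]
green [[0.5984313  0.06248989 0.04      ]]
jar [[0.49883518 0.30225024 0.1       ]]
glass [[ 0.70670244 -0.30920283  0.08      ]]
```

View pics/crop.png

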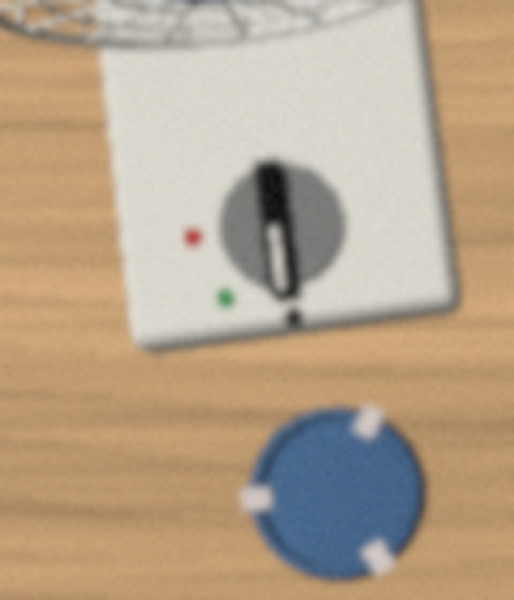

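The crop shows the knob disc at full-frame (256.1,212.8), the black dot (258.4,234.2), green (242.8,229.6) and red (235.1,215.3). The pointer sits at the black dot. The coaster mask was wrong, so I redo that and refine the fan.

```bash
sed -i "s/print(n,'coaster'.*/print(n,'coaster',circ(c,blob((H>4)\&(H<17)\&(S>190)\&(V>170),{'top':(350,235,440,320),'side':(230,290,320,365)}[n]),.001))/" meas.py
python3 - <<'E'
from meas import *
for n,roi in (('top',(230,245,310,310)),('side',(240,205,300,255))):
    im=cv2.imread(f'pics/{n}0.png')[...,::-1].copy(); run(n,im,roi)
c=viewer.get_calibration('top')
D=onplane(c,[[258.4,234.2],[242.8,229.6],[235.1,215.3]],.04)[:,:2]; A=onplane(c,[[256.1,212.8]],.05)[0,:2]
# axis from dots: circle of radius 49 mm through three dots
from scipy.optimize import least_squares
r=least_squares(lambda p:[*( np.array([[p[0]+.049*np.cos(np.pi+p[2]-a),p[1]+.049*np.sin(np.pi+p[2]-a)] for a in (0,.8,1.6)])-D).ravel()],[*A,.15])
print('disc',A,'dots axis,yaw',r.x,np.abs(r.fun).max())
E
```

```text
top ashtray hull [0.4945 0.0044 0.0445 0.4941 0.0042 0.0405]
top coaster [ 0.4863 -0.2922  0.0763  0.4868 -0.2925  0.0741]
side ashtray hull [0.4924 0.0069 0.0562 0.4942 0.0059 0.0469]
side coaster [ 0.4859 -0.2899  0.0783  0.486  -0.2901  0.0768]
disc [0.63509584 0.0294944 ] dots axis,yaw [0.63559133 0.03068204 0.11493885] 0.00028490197051145305
```

Units first: shifts go in shares of 0.5 m and turns go in shares of 4 rad. So 0.12 rad / 4 = 0.03.

{"api": "move_tool", "payload": {
  "plan": [
    [[0.06,0,0,0,0.03],[0.06,0,0,0,0.03],[0.06,0,0,0,0.03],[0.06,0,0,0,0.03],[0.06,0,0,0,0.03],[0.06,0,0,0,0.03],[0.06,0,0,0,0.03],[0.06,0,0,0,0.03],[0.06,0,0,0,0.03],[0.06,0,0,0,0.03]]
  ]
}}

```text
t: 0.93
tool_pos: [0.2323, 0.5529, 0.232]
tcp_rot: [0.0, 0.719, 0.695, -0.001]
force: [-0.2, 0.4, 0.3]
opening: 0.0597
gripper_force: 0.0
```

{"api": "move_tool", "payload": {
  "plan": [
    [[0.06,-0.06,0.036,0,0],[0.06,-0.06,0.036,0,0],[0.06,-0.06,0.036,0,0],[0.06,-0.06,0.036,0,0],[0.06,-0.06,0.036,0,0],[0.06,-0.06,0.036,0,0],[0.06,-0.06,0.036,0,0],[0.06,-0.06,0.036,0,0]]
  ]
}}

```text
t: 1.6
tool_pos: [0.3701, 0.3077, 0.2323]
tcp_rot: [-0.0, 0.716, 0.698, -0.0]
force: [0.1, -0.9, 1.1]
opening: 0.0603
gripper_force: 0.0
```

```bash
cat > st.py <<'E'
from h import *
from scipy.spatial.transform import Rotation as Ro
import sys
s=sensors.get_state(); q=s['tcp_rot']; R=Ro.from_quat([q[1],q[2],q[3],q[0]]).as_matrix()
print('pos',s['tool_pos'].round(4),'xang',np.arctan2(R[1,0],R[0,0]).round(3),'yang',np.arctan2(R[1,1],R[0,1]).round(3),'tilt',R[2].round(3),'q6',s['joint_positions'].round(2),'t',s['t'])
if len(sys.argv)>1: print('tool delta',(R.T@(np.array(list(map(float,sys.argv[1:4])))-s['tool_pos'])).round(4))
E
python3 st.py 0.496 0.085 0.10
```

```text
pos [0.3701 0.3077 0.2323] xang 1.544 yang -0.027 tilt [-0. -0. -1.] q6 [ 0.59 -0.2   1.81 -0.    1.53  0.61] t 1.6
tool delta [-0.2192  0.1318  0.1323]
```

Scaled: 0.035 m / 0.5 = 0.07, -0.0275 m / 0.5 = -0.055.

{"api": "move_tool", "payload": {
  "plan": [
    [[0.06,-0.055,0.033,0,0],[0.06,-0.055,0.033,0,0],[0.06,-0.055,0.033,0,0],[0.06,-0.055,0.033,0,0],[0.06,-0.055,0.033,0,0],[0.06,-0.055,0.033,0,0],[0.06,-0.055,0.033,0,0],[0.06,-0.055,0.033,0,0],[0.06,0,0,0.07,0],[0.06,0,0,0.07,0]]
  ]
}}

```text
t: 2.43
tool_pos: [0.4985, 0.0841, 0.164]
tcp_rot: [0.002, 0.718, 0.696, 0.002]
force: [0.9, 0.2, -0.9]
opening: 0.06
gripper_force: 0.0
```

```bash
python3 st.py 0.496 0.085 0.022
```

```text
pos [0.4985 0.0841 0.164 ] xang 1.541 yang -0.03 tilt [ 0.     0.005 -1.   ] q6 [ 0.07 -0.09  1.84 -0.    1.39  0.1 ] t 2.4333
tool delta [ 0.0008 -0.0032  0.1419]
```

{"api": "move_tool", "payload": {
  "plan": [
    [[0.06,0,0,0.06,0],[0.06,0,0,0.06,0],[0.06,0,0,0.06,0],[0.06,0,0,0.06,0],[0.06,0,0,0.04,0],[0.06,0,0,0,0]]
  ]
}}

```text
t: 2.93
tool_pos: [0.4912, 0.0855, 0.0173]
tcp_rot: [-0.003, 0.717, 0.697, -0.004]
force: [-0.6, -0.4, 0.3]
opening: 0.0599
gripper_force: 0.0
```

```bash
python3 - <<'E'
from h import *
im,d=viewer.capture('side'); cv2.imwrite('pics/s1.png',im[150:350,180:420][:,:,::-1].repeat(2,0).repeat(2,1))
E
python3 st.py 0.496 0.085 0.022
```

```text
pos [0.493  0.0857 0.02  ] xang 1.544 yang -0.027 tilt [-0.001 -0.006 -1.   ] q6 [0.07 0.09 1.95 0.   1.11 0.1 ] t 2.9833
tool delta [-0.0006  0.003  -0.002 ]
```

View pics/s1.png

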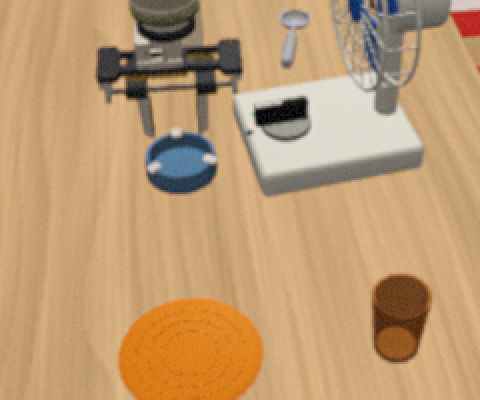

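Both fingers stand behind the ashtray, at crop (150,120) and (200,120), with the ashtray ahead at (180,160) and the way to the coaster clear. I push now.

Scaled: -0.015 m / 0.5 = -0.03, -0.012 m / 0.5 = -0.024.

{"api": "move_tool", "payload": {
  "plan": [
    [[0.06,-0.03,0,0,0],[0.06,-0.024,0,0,0],[0.06,-0.024,0,0,0],[0.06,-0.024,0,0,0],[0.06,-0.024,0,0,0],[0.06,-0.024,0,0,0],[0.06,-0.024,0,0,0],[0.06,-0.024,0,0,0],[0.06,-0.024,0,0,0],[0.06,-0.024,0,0,0]]
  ]
}}

```text
t: 3.82
tool_pos: [0.4926, -0.0383, 0.0228]
tcp_rot: [0.0, 0.717, 0.697, 0.0]
force: [1.2, 4.5, 4.4]
opening: 0.0593
gripper_force: 3.2
```

{"api": "move_tool", "payload": {
  "plan": [
    [[0.06,-0.024,0,0,0],[0.06,-0.024,0,0,0],[0.06,-0.024,0,0,0],[0.06,-0.024,0,0,0],[0.06,-0.024,0,0,0],[0.06,-0.024,0,0,0],[0.06,-0.012,0,0,0],[0.06,0,0,0,0]]
  ]
}}

```text
t: 4.48
tool_pos: [0.4898, -0.1168, 0.0222]
tcp_rot: [-0.0, 0.717, 0.697, -0.001]
force: [-0.2, 0.7, -0.0]
opening: 0.0602
gripper_force: 0.0
```

```bash
cat > look.py <<'E'
from meas import *
import sys
for n,roi in (('top',(230,235,450,320)),('side',(230,200,320,370))):
    im,d=viewer.capture(n); cv2.imwrite(f'pics/{sys.argv[1]}_{n}.png',im[...,::-1])
    try: run(n,im,roi)
    except Exception as e: print(n,e)
E
python3 look.py p1; python3 st.py 0.487 -0.246 0.022
```

```text
top max() iterable argument is empty
side ashtray hull [ 0.4856 -0.1596  0.0555  0.4877 -0.1602  0.0463]
side coaster [ 0.486  -0.2902  0.0781  0.4861 -0.2901  0.0766]
pos [ 0.4897 -0.1155  0.022 ] xang 1.543 yang -0.028 tilt [-0.    -0.001 -1.   ] q6 [-0.33  0.09  1.94 -0.    1.11 -0.31] t 4.5833
tool delta [-0.1305  0.0009  0.    ]
```

Scaled: -0.01 m / 0.5 = -0.02.

{"api": "move_tool", "payload": {
  "plan": [
    [[0.06,-0.02,0,0,0],[0.06,-0.02,0,0,0],[0.06,-0.02,0,0,0],[0.06,-0.02,0,0,0],[0.06,-0.02,0,0,0],[0.06,-0.02,0,0,0],[0.06,-0.02,0,0,0],[0.06,-0.02,0,0,0],[0.06,-0.02,0,0,0],[0.06,-0.02,0,0,0]]
  ]
}}

```text
t: 5.42
tool_pos: [0.4879, -0.2161, 0.0228]
tcp_rot: [0.0, 0.717, 0.697, 0.0]
force: [1.0, 2.5, 2.0]
opening: 0.0601
gripper_force: 1.7
```

{"api": "move_tool", "payload": {
  "plan": [
    [[0.06,-0.02,0,0,0],[0.06,-0.02,0,0,0],[0.06,-0.012,0,0,0],[0.06,-0.006,0,0,0],[0.06,0,0,0,0]]
  ]
}}

```text
t: 5.83
tool_pos: [0.4869, -0.2449, 0.0226]
tcp_rot: [0.0, 0.717, 0.697, -0.0]
force: [1.0, -0.5, 0.1]
opening: 0.06
gripper_force: 0.1
```

```bash
python3 look.py p2; python3 st.py 0.487 -0.246 0.022
```

```text
top max() iterable argument is empty
side ashtray hull [ 0.4837 -0.2851  0.0532  0.4848 -0.2855  0.0457]
side coaster [ 0.4859 -0.2903  0.0781  0.4858 -0.2905  0.0677]
pos [ 0.4868 -0.2442  0.0224] xang 1.544 yang -0.027 tilt [-0. -0. -1.] q6 [-0.56  0.19  1.83 -0.    1.12 -0.53] t 5.9333
tool delta [-0.0018  0.0003  0.0004]
```

View pics/p2_side.png

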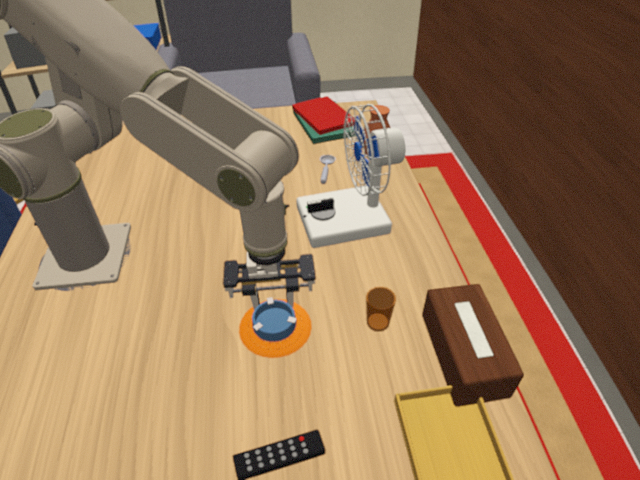

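The ashtray stands about central on the coaster in the side view, at (274,320) against the coaster's (276,328), roughly 3 to 5 mm off. I back off, lift and turn the tool for the knob.

Scaled: -0.035 m / 0.5 = -0.07, 0.03 m / 0.5 = 0.06.

{"api": "move_tool", "payload": {
  "plan": [
    [[0.06,0.02,0,0,0],[0.06,0.06,0,0,0],[0.06,0.06,0,0,0],[0.06,0,0,-0.07,0],[0.093,0,0,-0.07,0],[0.093,0,0,-0.07,0],[0.093,0,0,-0.07,0],[0.093,0,0,-0.07,0]]
  ]
}}

```text
t: 6.6
tool_pos: [0.4884, -0.1727, 0.1991]
tcp_rot: [-0.0, 0.716, 0.698, -0.0]
force: [0.4, -0.6, -0.2]
opening: 0.0819
gripper_force: 0.0
```

{"api": "move_tool", "payload": {
  "plan": [
    [[0.093,0.03,0,0,0.0295],[0.093,0.03,0,0,0.0295],[0.093,0.03,0,0,0.0295],[0.093,0,0,0,0.0295],[0.093,0,0,0,0.0295],[0.093,0,0,0,0.0295],[0.093,0,0,0,0.0295],[0.093,0,0,0,0.0295],[0.093,0,0,0,0.0295],[0.093,0,0,0,0.0295]]
  ],
  "squeeze": 60
}}

```text
t: 7.43
tool_pos: [0.4951, -0.1286, 0.1973]
tcp_rot: [-0.0, 0.984, 0.178, -0.0]
force: [0.2, 0.4, 0.2]
opening: 0.0928
gripper_force: 0.0
```

{"api": "move_tool", "payload": {
  "plan": [
    [[0.093,0,0,0,0.0295],[0.093,0,0,0,0.0295],[0.093,0,0,0,0]]
  ]
}}

```text
t: 7.68
tool_pos: [0.4951, -0.1287, 0.1973]
tcp_rot: [-0.0, 0.998, 0.061, -0.0]
force: [0.1, 1.0, -0.0]
opening: 0.093
gripper_force: 0.0
```

```bash
python3 st.py 0.6016 0.0598 0.15; python3 look.py p3
```

```text
pos [ 0.4951 -0.1287  0.1973] xang 0.123 yang -1.448 tilt [-0. -0. -1.] q6 [-0.35 -0.09  1.78 -0.    1.46  1.09] t 7.6833
tool delta [ 0.1289 -0.1741  0.0473]
top ashtray hull [ 0.4823 -0.2938  0.0436  0.4809 -0.2996  0.0347]
top coaster [ 0.4863 -0.2941  0.0749  0.4852 -0.2982  0.0638]
side ashtray hull [ 0.4843 -0.2858  0.0529  0.4848 -0.2859  0.0455]
side coaster [ 0.4859 -0.2898  0.0783  0.4859 -0.2884  0.0687]
```

Scaled: 0.03 m / 0.5 = 0.06, -0.022 m / 0.5 = -0.044.

{"api": "move_tool", "payload": {
  "plan": [
    [[0.093,0.032,-0.044,0,0],[0.093,0.032,-0.044,0,0],[0.093,0.032,-0.044,0,0],[0.093,0.032,-0.044,0,0],[0.093,0.032,-0.044,0,0],[0.093,0.032,-0.044,0,0],[0.093,0.032,-0.044,0,0],[0.093,0.032,-0.04,0,0],[0.093,0,0,0.06,0],[0.093,0,0,0,0]]
  ]
}}

```text
t: 8.62
tool_pos: [0.5979, 0.0609, 0.1626]
tcp_rot: [-0.0, 0.998, 0.067, -0.003]
force: [-1.4, -0.9, -2.5]
opening: 0.093
gripper_force: 0.0
```

```bash
python3 st.py 0.6016 0.0598 0.072
python3 - <<'E'
from h import *
c=viewer.get_calibration('wrist'); im,d=viewer.capture('wrist'); cv2.imwrite('pics/w1.png',im[...,::-1])
R=cv2.Rodrigues(np.array(c['rvec'],float))[0]
K=np.array([[c['fx'],0,c['cx']],[0,c['fy'],c['cy']],[0,0,1.]])
pts=np.array([[.6355,.0303,.082],[.5938,.0251,.082]])
print(cv2.projectPoints(pts,np.array(c['rvec'],float),np.array(c['tvec'],float),K,np.array([c['k1'],0,0,0.]))[0][:,0])
E
```

```text
pos [0.5979 0.0609 0.1626] xang 0.134 yang -1.437 tilt [-0.006 -0.001 -1.   ] q6 [ 0.02  0.18  1.56 -0.    1.41  1.45] t 8.6167
tool delta [0.0042 0.0016 0.0906]
[[383.35136582 202.71516589]
 [379.99948586 267.73659163]]
```

View pics/w1.png

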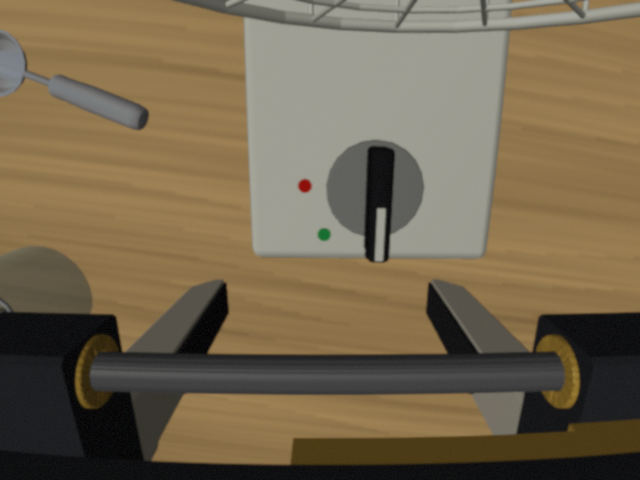

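The wrist picture shows the wing at (379,203), pointer tip (377,260), with the fingers straddling as planned at (220,290) and (435,290). The wing sits about 2 to 4 mm beyond my estimate, so I shift +6 mm in x and descend.

Scaled: 0.02 m / 0.5 = 0.04, 0.015 m / 0.5 = 0.03.

{"api": "move_tool", "payload": {
  "plan": [
    [[0.093,0.006,0,0,0],[0.093,0,0,0.04,0],[0.093,0,0,0.04,0],[0.093,0,0,0.04,0],[0.093,0,0,0.03,0],[0.093,0,0,0.03,0],[0.093,0,0,0,0],[0.093,0,0,0,0]]
  ]
}}

```text
t: 9.33
tool_pos: [0.603, 0.0588, 0.0783]
tcp_rot: [0.0, 0.998, 0.064, -0.0]
force: [-0.8, -0.4, 0.7]
opening: 0.0929
gripper_force: 0.0
```

```bash
python3 st.py 0.604 0.062 0.072
```

```text
pos [0.603  0.0588 0.0783] xang 0.128 yang -1.443 tilt [-0.001 -0.    -1.   ] q6 [ 0.01  0.27  1.62 -0.    1.25  1.46] t 9.3333
tool delta [ 0.0014 -0.003   0.0063]
```

Scaled: 0.006 m / 0.5 = 0.012, -0.003 m / 0.5 = -0.006.

{"api": "move_tool", "payload": {
  "plan": [
    [[0.093,0,0,0.012,0],[0.093,0,-0.006,0,0],[0.093,0,-0.006,0,0],[0.093,0,-0.006,0,0],[0.093,0,-0.004,0,0],[0.093,0,0,0,0]]
  ]
}}

```text
t: 9.83
tool_pos: [0.602, 0.0701, 0.0724]
tcp_rot: [0.001, 0.998, 0.064, 0.0]
force: [-1.2, -5.9, 2.8]
opening: 0.0928
gripper_force: 2.6
```

{"api": "move_tool", "payload": {
  "plan": [
    [[0.093,0,-0.004,0,0],[0.093,0,-0.004,0,0],[0.093,0,0,0,0]]
  ]
}}

```text
t: 10.08
tool_pos: [0.6013, 0.0727, 0.0724]
tcp_rot: [0.002, 0.998, 0.064, 0.0]
force: [-2.3, -9.8, 4.3]
opening: 0.0929
gripper_force: 5.1
```

```bash
python3 st.py 0.604 0.062 0.072
python3 - <<'E'
from h import *
im,d=viewer.capture('wrist'); cv2.imwrite('pics/w2.png',im[...,::-1])
E
```

```text
pos [0.6013 0.0727 0.0724] xang 0.127 yang -1.443 tilt [-0.     0.003 -1.   ] q6 [ 0.04  0.27  1.63 -0.    1.24  1.48] t 10.0833
tool delta [0.0013 0.0109 0.0004]
```

View pics/w2.png

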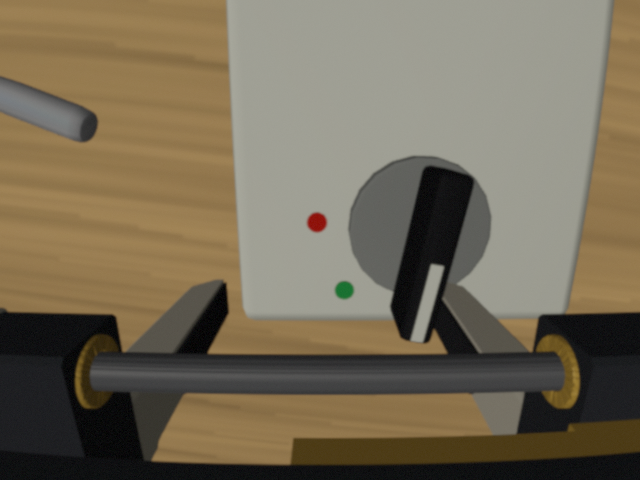

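The right finger presses the wing. The pointer has turned about 0.25 rad, with its tip at (415,340). I continue in small steps.

Scaled: -0.002 m / 0.5 = -0.004, -0.001 m / 0.5 = -0.002.

{"api": "move_tool", "payload": {
  "plan": [
    [[0.093,0,-0.004,0,0],[0.093,0,-0.002,0,0],[0.093,0,0,0,0]]
  ]
}}

```text
t: 10.38
tool_pos: [0.6008, 0.0756, 0.0723]
tcp_rot: [0.002, 0.998, 0.064, -0.0]
force: [-3.8, -9.2, 5.4]
opening: 0.0934
gripper_force: 4.7
```

{"api": "move_tool", "payload": {
  "plan": [
    [[0.093,0,-0.002,0,0],[0.093,0,-0.002,0,0],[0.093,0,0,0,0]]
  ]
}}

```text
t: 10.63
tool_pos: [0.6007, 0.0795, 0.0721]
tcp_rot: [0.0, 0.998, 0.064, 0.0]
force: [0.0, -0.0, 0.3]
opening: 0.0931
gripper_force: 0.0
```

Force dropped to zero, so it snapped. I back off 6 mm, lift clear and look.

Scaled: -0.035 m / 0.5 = -0.07, -0.03 m / 0.5 = -0.06.

{"api": "move_tool", "payload": {
  "plan": [
    [[0.093,0,0.008,0,0],[0.093,0,0.008,0,0],[0.093,0,0,-0.04,0],[0.093,0,0,-0.06,0],[0.093,0,0,-0.07,0],[0.093,-0.04,0,-0.06,0],[0.093,-0.06,0,0,0],[0.093,0,0,0,0]]
  ]
}}

```text
t: 11.3
tool_pos: [0.5492, 0.0648, 0.1879]
tcp_rot: [0.0, 0.998, 0.064, 0.0]
force: [-1.0, -0.0, -0.7]
opening: 0.0927
gripper_force: 0.0
```

```bash
python3 look.py p4
python3 - <<'E'
from h import *
im,d=viewer.capture('wrist'); a=cv2.imread('pics/p4_side.png')
cv2.imwrite('pics/w3.png',np.hstack([cv2.resize(im[...,::-1],(400,300)),a[150:450,180:580]]))
E
```

```text
top ashtray hull [ 0.4851 -0.2906  0.045   0.485  -0.291   0.0407]
top coaster [ 0.4862 -0.2928  0.0756  0.487  -0.2932  0.0665]
side ashtray hull [ 0.4842 -0.2855  0.0526  0.4848 -0.2859  0.0454]
side coaster [ 0.4856 -0.2894  0.0788  0.4857 -0.2888  0.0685]
```

View pics/w3.png

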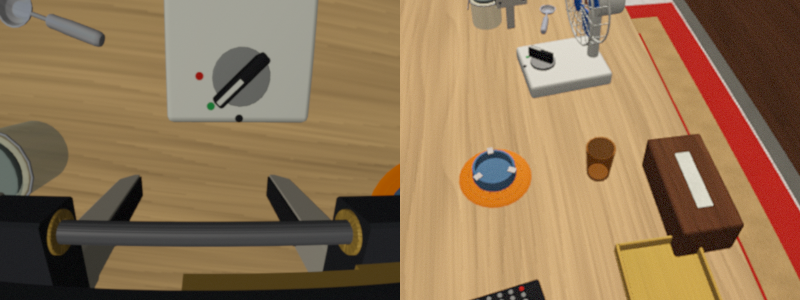

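The pointer aims at the green dot (211,106), the ashtray is within about 3 mm of the coaster's centre, and the gripper is clear.

```bash
python3 -c "
from rig import bot, viewer, workorder, sensors
print(workorder.finish_job())"
```

```text
the job is handed in; nothing more can be done
None
```

The job is handed in: the last pictures show the ashtray within about 5 mm of the coaster's centre and the knob resting at the green dot. `finish_job()` gave no verdict.

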